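Prise open the game case and put the red pawn away

TASK

The wooden game case is shut on its ball catch: lever its lid up with the screwdriver's blade in the brass-edged notch at the front, without pulling at the lid with the fingers until it is ajar, then swing the lid right back so that it stands open. Stand the red pawn upright in the compartment with the red lining, and press the lid down again until the catch snaps and it lies flush. Leave the screwdriver lying on the bench clear of the case, and leave the other pawns standing where they are.

Things in the scene. Friction and masses are not known exactly. Their poses are not given: they have to be found in the camera images.
- case: wooden case, green-topped lid, 160 (x) x 230 (y) x 72 mm high, fixed to the bench. Origin: centre of its underside; front with notch faces its own -x, hinges at +x. Walls 10 mm. Inside floor 14 mm up, with 2 mm linings; dividers 22 mm high along x at y = +/-35 mm make three compartments side by side, 140 (x) x 67 mm (y). The lid lies flush between the side walls, over the front wall (64 mm high)
- notch (a point): middle of the lower outer edge of the pry notch in the front wall, brass-edged: an opening 36 mm wide (y) and 10 mm high, right through the 10 mm wall, below the lid's front edge; 54 mm above the bench. Its axes are the case's. This edge is the natural fulcrum: inside there is free room below the lid
- lid (a joint): lid angle, rad: 0 shut and flush, 1.65 open against its stop. Lid 149 mm from hinge to front edge, 208 mm wide, 8 mm thick, no handle. Hinge line along the case's y at x = +70, z = 72 mm. A ball catch holds it shut (about 6 N at the front edge), free above 0.07 rad: its tongue stands 14 mm out of the lid's underside, near the front edge at y = +58 mm. The hinge is stiff: the lid stays where left
- lid_edge (a point): middle of the lower front edge of the lid (8 mm below its top face); x along the lid towards the hinge, z out of its top face
- screwdriver: flat screwdriver with orange handle, 192 mm, lying on the bench. Origin: on the bench under its middle. Handle 21 mm wide, 26 mm high, from y = +5 to +93 mm (its own frame), centre 13 mm up; steel shaft 6 x 6 mm from y = +4 to the tip at y = -95 mm, centre 8.5 mm up
- pawn_red: red wooden game pawn, 18 mm across, 34 mm tall, standing on the bench; origin: centre of its foot, z up through its head
- pawn_green: green pawn, the same size, standing on the bench; to be left alone
- pawn_yellow: yellow pawn, the same size, standing on the bench; to be left alone
- liner_red: red lining of one compartment, 130 x 62 x 2 mm; origin: centre of its underside, x along the case's x; which compartment is red changes
- liner_green: green lining of another compartment, the same size
- liner_yellow: yellow lining of the third compartment, the same size

How it is judged:
On the way, in this order (a step that is already met when the one before it is completed fails the run):
1. the lid is levered ajar by the screwdriver's blade, the fingers not touching the case or lid (value of joint lid between 0.07 and 0.9 rad and contact force between screwdriver and case above 0.3 N and contact force between the fingers and case below 0.5 N), for 0.1 s.
2. the lid is swung right back and stands open (value of joint lid above 1.35 rad), for 0.2 s.
3. the red pawn stands, released, in the red-lined compartment while the lid is open (value of joint lid above 0.9 rad and z of pawn_red in the frame of liner_red between -0.002 and 0.006 m and x of pawn_red in the frame of liner_red between -0.065 and 0.065 m and y of pawn_red in the frame of liner_red between -0.031 and 0.031 m and angle between pawn_red's own z axis and vertical below 0.2 rad and contact force between the fingers and pawn_red below 0.1 N), for 0.2 s.
At the end, for the whole second after the job is handed in: the lid is shut within 0.03 rad (catch engaged); the red pawn stands upright (within 0.2 rad) on the red lining, its centre within the lining's outline; the screwdriver lies still on the bench, not touching the case (value of joint lid below 0.03 rad and z of pawn_red in the frame of liner_red between -0.002 and 0.006 m and x of pawn_red in the frame of liner_red between -0.065 and 0.065 m and y of pawn_red in the frame of liner_red between -0.031 and 0.031 m and angle between pawn_red's own z axis and vertical below 0.2 rad and height (world z) of screwdriver between -0.02 and 0.025 m and linear speed of screwdriver below 0.02 m/s and contact force between screwdriver and case below 0.1 N).
It fails at once if the green or the yellow pawn is shifted by more than 20 mm or knocked over (distance of any of pawn_green, pawn_yellow from where it was at the start of the episode above 0.02 m or angle between any of pawn_green, pawn_yellow's own z axis and vertical above 0.6 rad).
It also fails if it takes over 72 s, if anything falls off the work surface, if the arm or the gripper's body presses on something with over 40 N, if the wrist force passes 120 N, or if a joint passes its speed limit or range.

ROBOT

A 6-joint arm with a two-finger parallel gripper is mounted at the origin on a cart in front of the work surface, level with it; the furniture and walls round the work are solid. World frame = base frame: x ahead of the robot, y to its left, z up, the work surface at z = 0. Lengths are in m, angles in rad, forces in N, time in s.
With the tool pointing down it reaches from about 0.35 to 0.8 m from the base axis. Payload 7.3 kg.
Tool frame: the origin (TCP) lies between the finger pads; the fingertips stand 17 mm ahead of it and the grasp point (between the pads) lies 2 mm behind it (r.tip_reach is the distance from the TCP to the fingertips, in m); z points along the fingers, y is the line along which they close (so a half turn about z gives the same grasp; the last joint's range is limited). The gripper opens to 85 mm and grips with 20 to 120 N. Pads are 22 mm wide; open, the fingers measure 114 mm over their backs; the gripper's body (76 mm by 85 mm) begins 54 mm behind the grasp point. The pads swing forward as they close: fully open they stand 13 mm farther back than shut.
Start: joints at [-1.338, 0.342, 1.524, -0, 1.275, -0.146], TCP at [0.194, -0.488, 0.248] pointing down, gripper open.
Joint ranges: [-2.53, 2.53], [-0.77, 2.02], [0.04, 2.7], [-1, 4.14], [0.28, 2.66], [-3.11, 3.11]. Speed limits (rad/s): [2.57, 2.57, 3.14, 3.14, 3.14, 3.14].

INTERFACE

Orientations are given as a unit quaternion [x, y, z, w].
In Python, from station import r, eyes, workorder gives the robot as it stands. The module is installed in compiled form; this text tells all that it offers.
- The arm moves only by the tool play_rows, never from a script. Its argument "series" is a list of rows, each an object of numbers: "gripper": the finger opening in mm, from 0 to 85.4; "tx", "ty", "tz": the shift along the tool's x, y, z scaled (see below); "yaw": the turn about the tool's z scaled (see below). A call has 1 to 20 rows; each row is the pose to reach, as a shift and turn from the pose commanded when the call began, along the tool's axes at that moment; what a row does not reach only later rows make up. The controller multiplies each number of a shift by 50 cm and each number of a turn by 60 degrees. A row lasts 1/12 s, in which the tool goes at most 41.7 mm and 7.16 degrees, less where a joint would pass 70% of its speed; a pose out of reach is approached as far as the arm can. A call with a number of a shift or a turn outside -1 to 1 is refused whole. A call with a gripper value outside its range is refused whole. The fingers move at their own pace and stop on an object; "force" is the grip in N (left out, the last holds). Time passes only in rows, so rows that repeat a pose let the fingers close. It gives the time, the measured TCP pose, the force, the opening and the grip force at its end, in the units of the state.
- r.sense(): the state, without advancing time (a new reading comes with each control period).
- eyes.grab_frame(name): name is "scene" or "top"; returns a dict with "img" (420x560x3 uint8, red, green, blue), "fx", "fy", "cx", "cy" (pixels), "T" (4x4, takes a point from camera to world coordinates). Camera axes: x right, y down, z forward; pixel columns grow to the right and rows downward; lengths in m; the calibration is good to about 2 mm. A picture is of the moment at which its call begins. There is no depth.
- workorder.close_job(): hands the job in; it is judged then, once.
The state is a dict: "clock": time; "joint_pos": joint angles; "dq": joint speeds; "joint_efforts": joint torques, N m; "ee_pos": TCP position; "orientation": TCP orientation; "contact_force": force on the tool from outside, world axes, zero at the start; "torque": the same for the moment, N m; "grip_width": finger opening in m; "finger_force": force on a finger pad.
Only numpy, scipy, OpenCV 4.12 (cv2) and the standard library are available. Lean on these libraries where they do the work, as an engineer would, in place of code of your own. Each camera call takes 0.05 s, during which the arm holds its last target. There are 200 camera calls.

## Working session

There is one attempt and no reset: what is moved stays moved. The work goes in short steps, Python scripts to look and compute and a tool call to move; the robot and the scene stay as the last step left them, time stands still between calls to the robot, and variables do not carry over. Pictures are saved under pics/ and viewed, at most 10 in all, crops included, and the job is handed in when it is done.

Besides the shell and the picture viewer there is one more tool, called after "Request:" as name([rows], argument=value, ...), one row to a line, values as JSON. play_rows: Moves the arm, as the interface text tells. Its arguments: {"type":"object","properties":{"series":{"type":"array","items":{"type":"object","properties":{"gripper":{"type":"number"},"tx":{"type":"number","minimum":-1,"maximum":1},"ty":{"type":"number","minimum":-1,"maximum":1},"tz":{"type":"number","minimum":-1,"maximum":1},"yaw":{"type":"number","minimum":-1,"maximum":1}}}},"force":{"type":"number"}},"required":["series"]}

```bash
mkdir -p pics
python3 - <<'E'
from station import r, eyes, workorder
import cv2, numpy as np
np.set_printoptions(precision=4,suppress=True)
for n in("scene","top"):
    f=eyes.grab_frame(n); cv2.imwrite(f"pics/{n}0.png",f["img"][:,:,::-1]); print(n,f["fx"],f["fy"],f["cx"],f["cy"]);print(f["T"])
s=r.sense();print(s, r.tip_reach)
E
```

```text
scene 388.3234930604141 388.3234930604141 273.1148672061128 211.33303419491466
[[-0.6878 -0.5318  0.494   0.0965]
 [-0.7258  0.4936 -0.4792  0.451 ]
 [ 0.011  -0.6882 -0.7255  0.7904]
 [ 0.      0.      0.      1.    ]]
top 429.06540651135145 429.06540651135145 277.3641638024744 211.02645579856437
[[-0.0071 -0.9771  0.2128  0.353 ]
 [-1.      0.0079  0.003  -0.0169]
 [-0.0046 -0.2128 -0.9771  1.1335]
 [ 0.      0.      0.      1.    ]]
{'clock': 0.1, 'joint_pos': array([-1.338 ,  0.3427,  1.5249, -0.    ,  1.2754, -0.146 ]), 'dq': array([ 0.0002, -0.0021, -0.0025,  0.0012,  0.0019, -0.0009]), 'joint_efforts': array([  0.002 , -43.4447, -24.6491,  -0.0002,   0.0046,  -0.    ]), 'ee_pos': array([ 0.1941, -0.4875,  0.2477]), 'orientation': array([ 0.9821,  0.1883, -0.    , -0.0007]), 'contact_force': array([-0.3051,  0.9887,  0.2868]), 'torque': array([-0.0271, -0.0046,  0.021 ]), 'finger_force': 0.0, 'grip_width': 0.08525049919043166} 0.017
```

View pics/scene0.png

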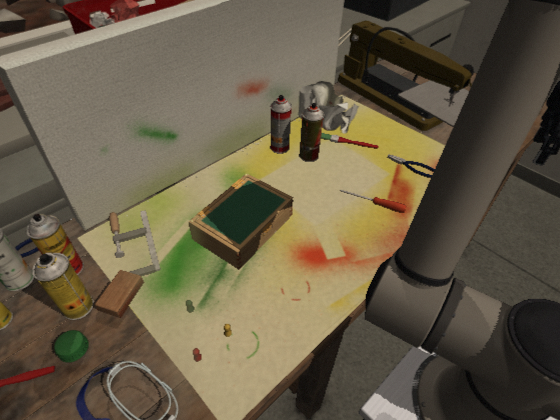

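View pics/top0.png

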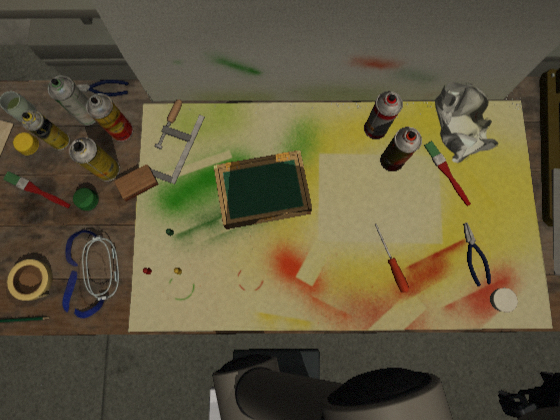

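The case sits at (263,188) in the top view and at (242,220) in the scene view. The screwdriver is at top (377..405, 225..290), red pawn at top (148,271), yellow at (178,271), green at (170,232). Next I need enlarged views.

Run:
```python
import cv2, numpy as np
s=cv2.imread("pics/scene0.png");t=cv2.imread("pics/top0.png")
a=cv2.resize(s[170:275,180:313],(798,630),interpolation=cv2.INTER_CUBIC)[:600]
b=cv2.resize(t[145:235,205:325],(800,600),interpolation=cv2.INTER_CUBIC)
cv2.imwrite("pics/c1.png",a);cv2.imwrite("pics/c2.png",b)
```

```text
(no output)
```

View pics/c1.png

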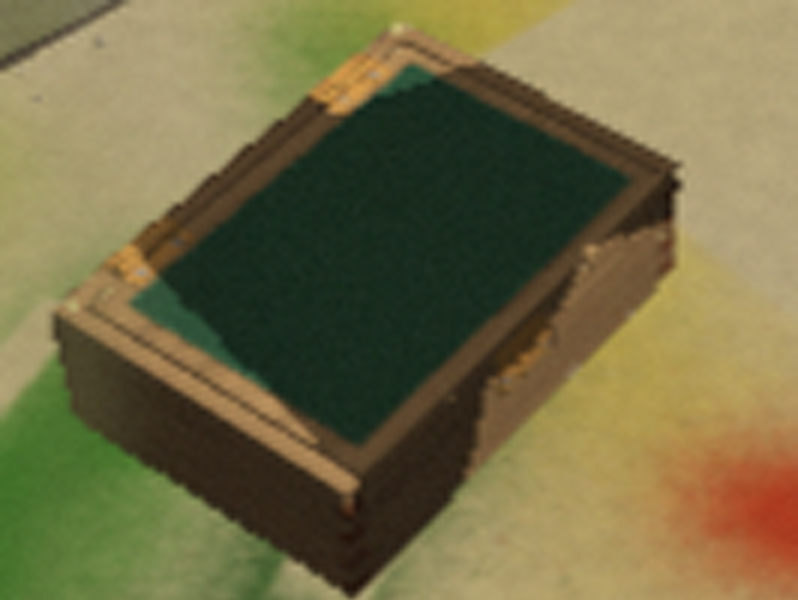

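View pics/c2.png

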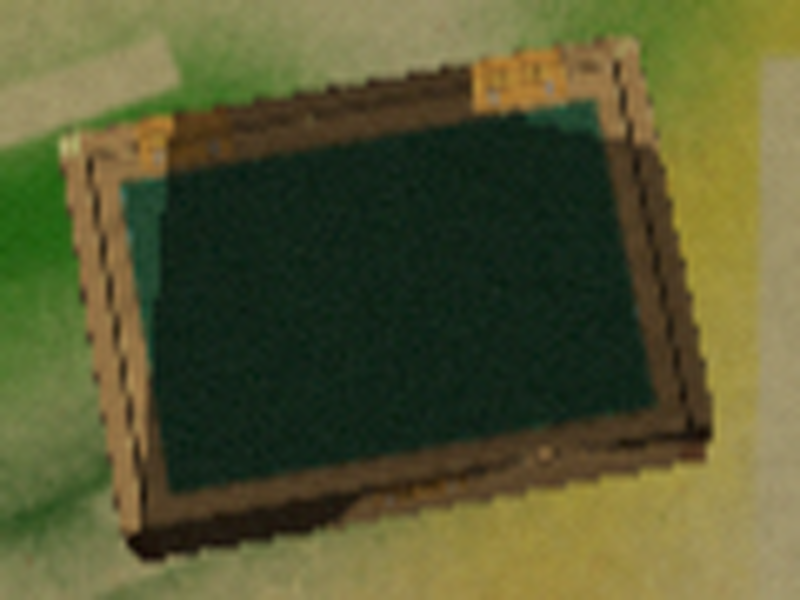

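Corners read, with the lid's brass hinges at the far side (+x) and the notch on the robot side. Scene crop corners are (60,310), (400,28), (678,168), (357,492); top crop corners are (68,145), (632,45), (708,432), (130,540). I'll fit the case and segment the small things.

```bash
cat > h.py <<'E'
import cv2, numpy as np
from scipy.optimize import least_squares
np.set_printoptions(precision=4,suppress=True)
C=dict(scene=(388.3235,273.1149,211.333,np.array([[-0.6878,-0.5318,0.494,0.0965],[-0.7258,0.4936,-0.4792,0.451],[0.011,-0.6882,-0.7255,0.7904]])),
top=(429.0654,277.3642,211.0265,np.array([[-0.0071,-0.9771,0.2128,0.353],[-1,0.0079,0.003,-0.0169],[-0.0046,-0.2128,-0.9771,1.1335]])))
def proj(n,P):
    f,cx,cy,T=C[n]; q=(np.atleast_2d(P)-T[:,3])@T[:,:3]; return np.c_[f*q[:,0]/q[:,2]+cx,f*q[:,1]/q[:,2]+cy]
def tri(a,b):
    g=lambda P:np.r_[(proj('scene',P)-a).ravel(),(proj('top',P)-b).ravel()]
    s=least_squares(g,[.5,0,.03]); return s.x,np.abs(s.fun).max()
def at_z(n,uv,z):
    f,cx,cy,T=C[n]; d=T[:,:3]@np.array([(uv[0]-cx)/f,(uv[1]-cy)/f,1]); return T[:,3]+d*(z-T[2,3])/d[2]
def mask(img,hue,box,smin=110,vmin=40):
    h=cv2.cvtColor(img,cv2.COLOR_BGR2HSV).astype(int); d=np.abs((h[...,0]-hue+90)%180-90)
    m=(d<9)&(h[...,1]>smin)&(h[...,2]>vmin); k=np.zeros_like(m);x0,y0,x1,y1=box;k[y0:y1,x0:x1]=1; return m&k
E
cat > m.py <<'E'
from h import *
s=cv2.imread("pics/scene0.png");t=cv2.imread("pics/top0.png")
a=np.array([(60,310),(400,28),(678,168),(357,492)])/6.+[180,170]
b=np.array([(68,145),(632,45),(708,432),(130,540)])/6.6667+[205,145]
L=np.array([(80,115),(80,-115),(-80,-115),(-80,115)])/1000.
def cs(p):
    c,n=np.cos(p[2]),np.sin(p[2]); return np.c_[L@np.array([[c,n],[-n,c]])+p[:2],np.full(4,p[3])]
g=lambda p:np.r_[(proj('scene',cs(p))-a).ravel(),(proj('top',cs(p))-b).ravel()]
o=least_squares(g,[.55,0,.1,.07]);print("case x y yaw ztop",o.x,"res",o.fun)
for i in range(4):print(tri(a[i],b[i]))
for nm,hue,bs,bt in(("red",2,(188,342,206,366),(140,263,156,279)),("yel",25,(218,318,238,340),(172,264,186,278)),("grn",75,(180,295,200,316),(162,226,178,240))):
    for n,im,bx in(("s",s,bs),("t",t,bt)):
        x0,y0,x1,y1=bx
        bg=np.median(im[y0:y1,x0:x1].reshape(-1,3),0); d=np.abs(im.astype(int)-bg).sum(2); m=np.zeros(d.shape,bool); m[y0:y1,x0:x1]=(d>90)[y0:y1,x0:x1]
        nn,lab,st,cc=cv2.connectedComponentsWithStats(m.astype(np.uint8)); k=1+np.argmax(st[1:,4]); print(nm,n,st[k],cc[k])
        if n=="s":ps=cc[k]
        else: print(tri(ps,cc[k]))
A=cv2.resize(s[180:220,330:410],(800,400),interpolation=cv2.INTER_CUBIC)[:300]
B=cv2.resize(t[215:300,350:430],(282,300),interpolation=cv2.INTER_CUBIC)
P1=cv2.resize(s[295:366,180:240],(253,300),interpolation=cv2.INTER_CUBIC);P2=cv2.resize(t[226:280,138:188],(260,280),interpolation=cv2.INTER_CUBIC)
out=np.zeros((600,800,3),np.uint8);out[:300]=A;out[300:,:282]=B;out[300:,284:537]=P1;out[300:580,540:]=P2
cv2.imwrite("pics/c3.png",out)
E
python3 m.py
```

```text
case x y yaw ztop [0.6479 0.0232 0.1798 0.0632] res [-0.4431  0.8763  0.589  -0.529   0.9657 -0.109  -0.6809  1.0749 -1.0281
 -0.0627  0.6721 -0.6948  1.6225 -0.4521 -0.5503 -0.1048]
(array([0.7061, 0.1483, 0.0643]), np.float64(0.26483425285638873))
(array([ 0.746 , -0.0734,  0.063 ]), np.float64(0.28313059216969805))
(array([ 0.5883, -0.0995,  0.0668]), np.float64(0.19910478518460195))
(array([0.5479, 0.1203, 0.0664]), np.float64(0.03847281861501983))
red s [193 348   9  14  94] [196.8617 354.6809]
red t [143 267   9   8  58] [146.8103 270.4828]
(array([0.4417, 0.328 , 0.008 ]), np.float64(0.146820118266362))
yel s [223 324   9  13  89] [227.2135 330.191 ]
yel t [174 267   8   8  46] [177.5652 270.3478]
(array([0.4418, 0.2483, 0.0061]), np.float64(0.06903213173166023))
grn s [186 300   9  13  81] [189.5556 305.9259]
grn t [166 228   8   8  48] [169.3125 231.875 ]
(array([0.5436, 0.2741, 0.0092]), np.float64(0.024366197785639088))
```

View pics/c3.png

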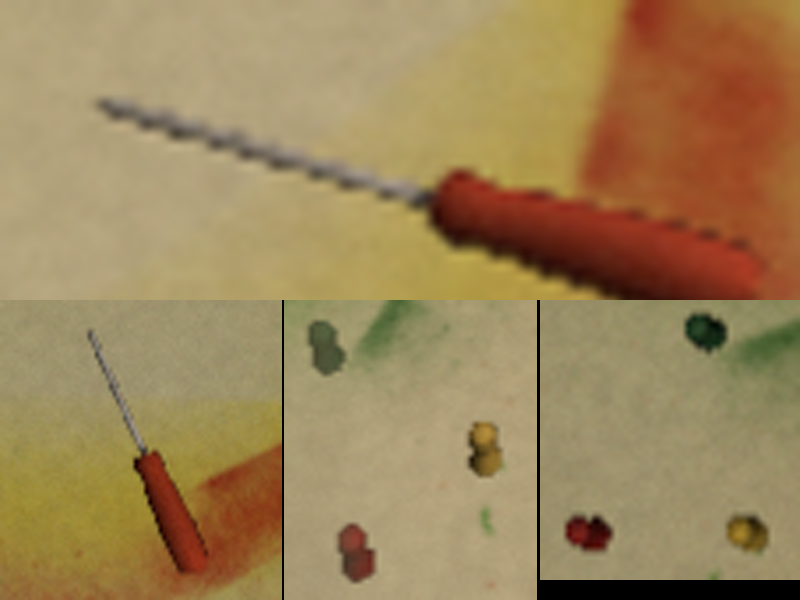

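The crop shows the screwdriver tip at top px (~375.5,224) and butt near (405,292), with the pawns as expected. Triangulated heights come out about 8 mm low everywhere, so there is a common calibration bias. I'll compare each camera at the known heights.

```bash
cat > m2.py <<'E'
from h import *
a=(np.array([(60,310),(400,28),(678,168),(357,492)])+.5)/6.-.5+[180,170]
b=(np.array([(68,145),(632,45),(708,432),(130,540)])+.5)/6.6667-.5+[205,145]
for n,q in(("scene",a),("top",b)):
    P=np.array([at_z(n,u,.072) for u in q]); print(n,P[:,:2].tolist(),P.mean(0)[:2])
    e=P[1]-P[0]; f=P[2]-P[3]; print(" y-lens",np.hypot(*e[:2]),np.hypot(*f[:2])," yaws",np.arctan2(e[0],-e[1]),np.arctan2(f[0],-f[1]),"xlens",np.hypot(*(P[0]-P[3])[:2]),np.hypot(*(P[1]-P[2])[:2]))
for nm,u,v in(("red",(196.86,354.68),(146.81,270.48)),("yel",(227.2,330.2),(177.6,270.35)),("grn",(189.6,305.9),(169.3,231.9))):
    print(nm,at_z("scene",u,.015),at_z("top",v,.015))
# screwdriver: scene crop scale10 origin(330,180); top crop scale 3.529 origin(350,215)
S=lambda x,y:((x+.5)/10-.5+330,(y+.5)/10-.5+180)
T=lambda x,y:((x+.5)/3.529-.5+350,(y-300+.5)/3.529-.5+215)
for nm,u,v,z in(("tip",S(100,103),T(90,331),.0085),("shaftend",S(425,200),T(143,452),.0085)):
    print(nm,at_z("scene",u,z),at_z("top",v,z),tri(u,v))
print("butt",at_z("top",T(193,568),.013), "front handle",at_z("top",T(147,457),.013))
E
python3 m2.py
```

```text
scene [[0.70207572312993, 0.15179356350768236], [0.7407547207058053, -0.06682939693462914], [0.5870139343985916, -0.09562332214517194], [0.5459788847734337, 0.12283769439919562]] [0.644 0.028]
 y-lens 0.2220181607122153 0.22228155804595578  yaws 0.17510899528833568 0.185673430271319 xlens 0.1587597722999185 0.15641393641038087
top [[0.7041050342608928, 0.14778857140683527], [0.7432168291785761, -0.07222766116825066], [0.5877780011263752, -0.09830590883891886], [0.5478227717740066, 0.12064146506385881]] [0.6457 0.0245]
 y-lens 0.22346560159947934 0.22256318853647633  yaws 0.17592992377397304 0.18050163481718823 xlens 0.15862254237912357 0.1576112441033773
red [0.4383 0.329  0.015 ] [0.4415 0.3262 0.015 ]
yel [0.4377 0.2506 0.015 ] [0.4413 0.2463 0.015 ]
grn [0.5402 0.2753 0.015 ] [0.5424 0.2726 0.015 ]
tip [ 0.5593 -0.2683  0.0085] [ 0.5621 -0.2737  0.0085] (array([ 0.5637, -0.2753,  0.001 ]), np.float64(0.057061682734456554))
shaftend [ 0.4696 -0.3056  0.0085] [ 0.4705 -0.3079  0.0085] (array([ 0.471 , -0.3086,  0.0054]), np.float64(0.054623213570494045))
butt [ 0.3855 -0.3377  0.013 ] front handle [ 0.4663 -0.3094  0.013 ]
```

```bash
cat > p.py <<'E'
from station import r
import numpy as np, sys
from scipy.spatial.transform import Rotation as R
def plan(W,base=None):
    """W: list of (x,y,z,heading of tool x)"""
    s=r.sense(); p=s["ee_pos"]; M=R.from_quat(s["orientation"]).as_matrix(); h=np.arctan2(M[1,0],M[0,0])
    if base is not None: p=np.array(base[:3]); h=base[3]
    c,n=np.cos(h),np.sin(h); M=np.array([[c,n,0],[n,-c,0],[0,0,-1]]).T if 0 else np.array([[c,n,0],[n,-c,0],[0,0,-1.]]).T
    print("t %.2f pose"%s["clock"],np.round(s["ee_pos"],4),"h %.4f"%h,"F",np.round(s["contact_force"],1),"w %.4f ff %.1f"%(s["grip_width"],s["finger_force"]))
    for w in W:
        d=M.T@(np.array(w[:3])-p)/.5; print("tx %.4f ty %.4f tz %.4f yaw %.4f"%(*d,-(w[3]-h)/np.radians(60)))
C0=np.array([.645,.026]); YAW=.178
def case(x,y): c,n=np.cos(YAW),np.sin(YAW); return C0+[c*x-n*y,n*x+c*y]
E
python3 -c "
from p import *
g=(0.504,-.292)
plan([(*g,.10,.355),(*g,.02,.355)])"
```

```text
t 0.10 pose [ 0.1941 -0.4875  0.2477] h 0.3788 F [-0.3  1.   0.3] w 0.0853 ff 0.0
tx 0.7204 ty -0.1340 tz 0.2954 yaw 0.0227
tx 0.7204 ty -0.1340 tz 0.4554 yaw 0.0227
```

Request:
play_rows([
  {"gripper": 45,"tx": 0.72,"ty": -0.134,"tz": 0.2,"yaw": 0.023},
  {"tx": 0.72,"ty": -0.134,"tz": 0.295,"yaw": 0.023},
  {"tx": 0.72,"ty": -0.134,"tz": 0.295,"yaw": 0.023},
  {"tx": 0.72,"ty": -0.134,"tz": 0.295,"yaw": 0.023},
  {"tx": 0.72,"ty": -0.134,"tz": 0.295,"yaw": 0.023},
  {"tx": 0.72,"ty": -0.134,"tz": 0.295,"yaw": 0.023},
  {"tx": 0.72,"ty": -0.134,"tz": 0.295,"yaw": 0.023},
  {"tx": 0.72,"ty": -0.134,"tz": 0.295,"yaw": 0.023},
  {"tx": 0.72,"ty": -0.134,"tz": 0.295,"yaw": 0.023},
  {"tx": 0.72,"ty": -0.134,"tz": 0.295,"yaw": 0.023},
  {"tx": 0.72,"ty": -0.134,"tz": 0.295,"yaw": 0.023},
  {"tx": 0.72,"ty": -0.134,"tz": 0.295,"yaw": 0.023},
])

```text
schema error: expected keys gripper, tx, ty, tz, yaw
```

Run:
```python
from p import *
from station import eyes
from h import *
g=(0.504,-.292)
plan([(*g,.10,.355),(*g,.02,.355)])
s=cv2.resize(eyes.grab_frame("scene")["img"][130:280,300:450,::-1],(600,600),interpolation=cv2.INTER_CUBIC)[:600]
t=cv2.resize(eyes.grab_frame("top")["img"][200:320,350:430,::-1],(200,300),interpolation=cv2.INTER_CUBIC)
o=np.zeros((600,800,3),np.uint8);o[:,:600]=s;o[:300,600:]=t;cv2.imwrite("pics/d1.png",o)
P=r.sense()["ee_pos"];
for z in(0,-.017):print(proj("scene",P+[0,0,z]),proj("top",P+[0,0,z]))
```

```text
t 0.10 pose [ 0.1941 -0.4875  0.2477] h 0.3788 F [-0.3  1.   0.3] w 0.0853 ff 0.0
tx 0.7204 ty -0.1340 tz 0.2954 yaw 0.0227
tx 0.7204 ty -0.1340 tz 0.4554 yaw 0.0227
[[537.979  149.5521]] [[523.3413 386.7601]]
[[534.2847 155.4212]] [[518.5553 385.1457]]
```

View pics/d1.png

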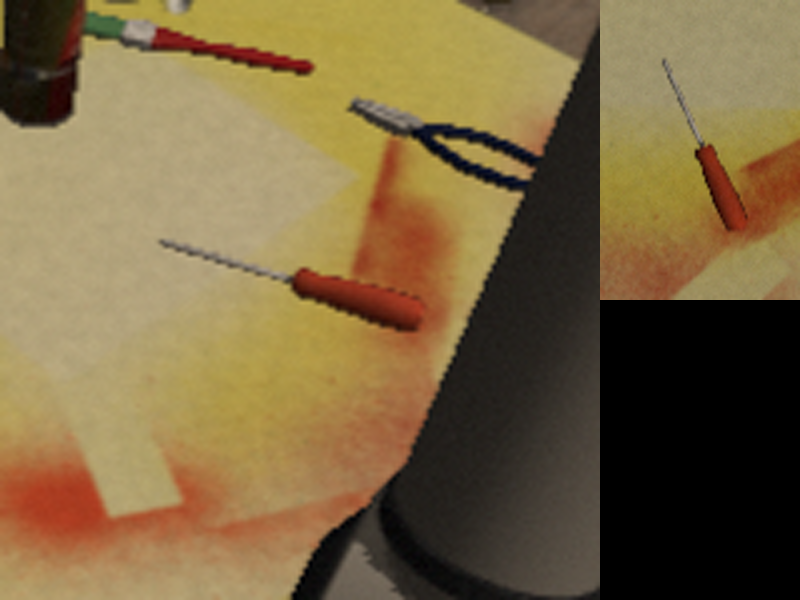

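The move was refused because every row needs all the keys, so the arm has not moved and the picture shows an unchanged scene.

Request:
play_rows([
  {"gripper": 45,"tx": 0.72,"ty": -0.134,"tz": 0.295,"yaw": 0.023},
  {"gripper": 45,"tx": 0.72,"ty": -0.134,"tz": 0.295,"yaw": 0.023},
  {"gripper": 45,"tx": 0.72,"ty": -0.134,"tz": 0.295,"yaw": 0.023},
  {"gripper": 45,"tx": 0.72,"ty": -0.134,"tz": 0.295,"yaw": 0.023},
  {"gripper": 45,"tx": 0.72,"ty": -0.134,"tz": 0.295,"yaw": 0.023},
  {"gripper": 45,"tx": 0.72,"ty": -0.134,"tz": 0.295,"yaw": 0.023},
  {"gripper": 45,"tx": 0.72,"ty": -0.134,"tz": 0.295,"yaw": 0.023},
  {"gripper": 45,"tx": 0.72,"ty": -0.134,"tz": 0.295,"yaw": 0.023},
  {"gripper": 45,"tx": 0.72,"ty": -0.134,"tz": 0.295,"yaw": 0.023},
  {"gripper": 45,"tx": 0.72,"ty": -0.134,"tz": 0.295,"yaw": 0.023},
  {"gripper": 45,"tx": 0.72,"ty": -0.134,"tz": 0.295,"yaw": 0.023},
  {"gripper": 45,"tx": 0.72,"ty": -0.134,"tz": 0.295,"yaw": 0.023},
  {"gripper": 45,"tx": 0.72,"ty": -0.134,"tz": 0.295,"yaw": 0.023},
])

```text
clock: 1.28
ee_pos: [0.5034, -0.2928, 0.101]
orientation: [0.984, 0.176, -0.0, 0.0]
contact_force: [0.3, 0.3, 1.0]
grip_width: 0.045
finger_force: 0.0
```

Run:
```python
from p import *
from station import eyes
from h import *
g=(0.504,-.292)
plan([(*g,.10,.355),(*g,.02,.355)])
s=cv2.resize(eyes.grab_frame("scene")["img"][130:280,300:400,::-1],(400,600),interpolation=cv2.INTER_CUBIC)[:600]
t=cv2.resize(eyes.grab_frame("top")["img"][190:310,350:430,::-1],(400,600),interpolation=cv2.INTER_CUBIC)
cv2.imwrite("pics/d2.png",np.hstack([s,t]))
P=r.sense()["ee_pos"];
for z in(0,-.017):print((proj("scene",P+[0,0,z])-[300,130])*4,(proj("top",P+[0,0,z])-[350,190])*5+[400,0])
```

```text
t 1.28 pose [ 0.5034 -0.2928  0.101 ] h 0.3547 F [0.3 0.3 1. ] w 0.0450 ff 0.0
tx 0.0017 ty -0.0012 tz 0.0019 yaw -0.0003
tx 0.0017 ty -0.0012 tz 0.1619 yaw -0.0003
[[264.1456 164.3066]] [[615.2111 250.9994]]
[[259.5891 183.1496]] [[606.2732 256.0536]]
```

View pics/d2.png

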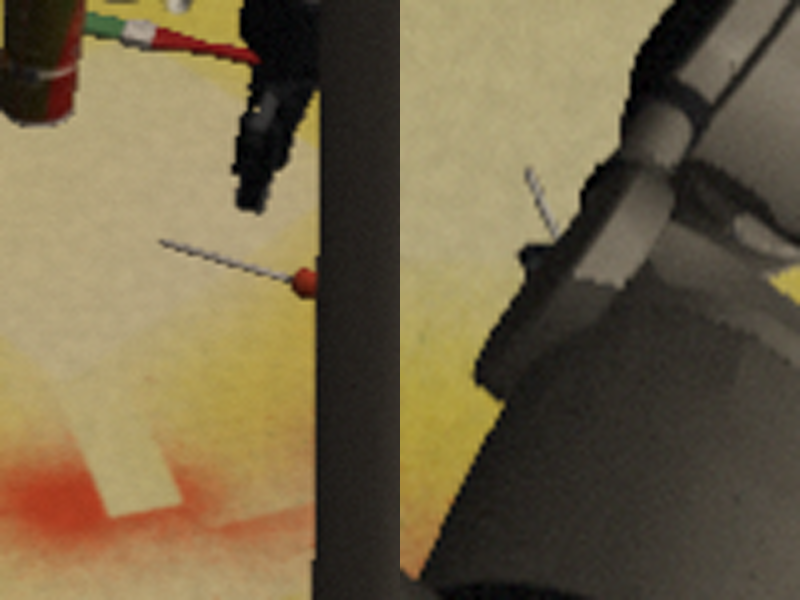

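The finger shows at scene crop (250,205), where expected, with the shaft below it. Descending and gripping the shaft.

Request:
play_rows([
  {"gripper": 45,"tx": 0.002,"ty": -0.001,"tz": 0.08,"yaw": 0},
  {"gripper": 45,"tx": 0.002,"ty": -0.001,"tz": 0.14,"yaw": 0},
  {"gripper": 45,"tx": 0.002,"ty": -0.001,"tz": 0.162,"yaw": 0},
  {"gripper": 45,"tx": 0.002,"ty": -0.001,"tz": 0.162,"yaw": 0},
  {"gripper": 2,"tx": 0.002,"ty": -0.001,"tz": 0.162,"yaw": 0},
  {"gripper": 0,"tx": 0.002,"ty": -0.001,"tz": 0.162,"yaw": 0},
  {"gripper": 0,"tx": 0.002,"ty": -0.001,"tz": 0.162,"yaw": 0},
  {"gripper": 0,"tx": 0.002,"ty": -0.001,"tz": 0.162,"yaw": 0},
  {"gripper": 0,"tx": 0.002,"ty": -0.001,"tz": 0.162,"yaw": 0},
  {"gripper": 0,"tx": 0.002,"ty": -0.001,"tz": 0.162,"yaw": 0},
], force=100)

```text
clock: 2.22
ee_pos: [0.5056, -0.2924, 0.0212]
orientation: [0.984, 0.177, 0.001, 0.001]
contact_force: [1.4, -1.6, 5.0]
grip_width: 0.0021
finger_force: 94.1
```

Run:
```python
from p import *
w=case(-.08-.10,0);plan([(*w,.12,.178)])
```

```text
t 2.22 pose [ 0.5056 -0.2924  0.0212] h 0.3550 F [ 1.4 -1.6  5. ] w 0.0021 ff 94.1
tx 0.1283 ty -0.5636 tz -0.1976 yaw 0.1690
```

Request:
play_rows([
  {"gripper": 0,"tx": 0,"ty": 0,"tz": -0.03,"yaw": 0},
  {"gripper": 0,"tx": 0,"ty": 0,"tz": -0.08,"yaw": 0},
  {"gripper": 0,"tx": 0,"ty": 0,"tz": -0.14,"yaw": 0},
  {"gripper": 0,"tx": 0.01,"ty": -0.04,"tz": -0.198,"yaw": 0.02},
  {"gripper": 0,"tx": 0.025,"ty": -0.1,"tz": -0.198,"yaw": 0.04},
  {"gripper": 0,"tx": 0.04,"ty": -0.16,"tz": -0.198,"yaw": 0.06},
  {"gripper": 0,"tx": 0.055,"ty": -0.22,"tz": -0.198,"yaw": 0.08},
  {"gripper": 0,"tx": 0.07,"ty": -0.28,"tz": -0.198,"yaw": 0.1},
  {"gripper": 0,"tx": 0.085,"ty": -0.34,"tz": -0.198,"yaw": 0.12},
  {"gripper": 0,"tx": 0.1,"ty": -0.4,"tz": -0.198,"yaw": 0.14},
  {"gripper": 0,"tx": 0.11,"ty": -0.46,"tz": -0.198,"yaw": 0.155},
  {"gripper": 0,"tx": 0.12,"ty": -0.52,"tz": -0.198,"yaw": 0.169},
  {"gripper": 0,"tx": 0.128,"ty": -0.555,"tz": -0.198,"yaw": 0.169},
  {"gripper": 0,"tx": 0.128,"ty": -0.564,"tz": -0.198,"yaw": 0.169},
  {"gripper": 0,"tx": 0.128,"ty": -0.564,"tz": -0.198,"yaw": 0.169},
  {"gripper": 0,"tx": 0.128,"ty": -0.564,"tz": -0.198,"yaw": 0.169},
])

```text
clock: 3.55
ee_pos: [0.4669, -0.0053, 0.1188]
orientation: [0.996, 0.089, 0.0, 0.0]
contact_force: [-0.7, -0.8, -1.1]
grip_width: 0.0018
finger_force: 93.8
```

Run:
```python
from p import *
from station import eyes
from h import *
plan([])
s=cv2.resize(eyes.grab_frame("scene")["img"][150:300,190:340,::-1],(600,600),interpolation=cv2.INTER_CUBIC)
t=cv2.resize(eyes.grab_frame("top")["img"][190:310,250:290,::-1],(200,600),interpolation=cv2.INTER_CUBIC)
cv2.imwrite("pics/d3.png",np.hstack([s,t]))
P=r.sense()["ee_pos"]-[0,0,.0127]; u=np.array([np.cos(.178),np.sin(.178),0])
for d in(0,.06):print((proj("scene",P+d*u)-[190,150])*4,(proj("top",P+d*u)-[250,190])*5+[600,0])
```

```text
t 3.55 pose [ 0.4669 -0.0053  0.1188] h 0.1784 F [-0.7 -0.8 -1.1] w 0.0018 ff 93.8
[[452.2201 328.953 ]] [[722.1158 329.0467]]
[[367.7277 282.7253]] [[699.5316 207.5764]]
```

View pics/d3.png

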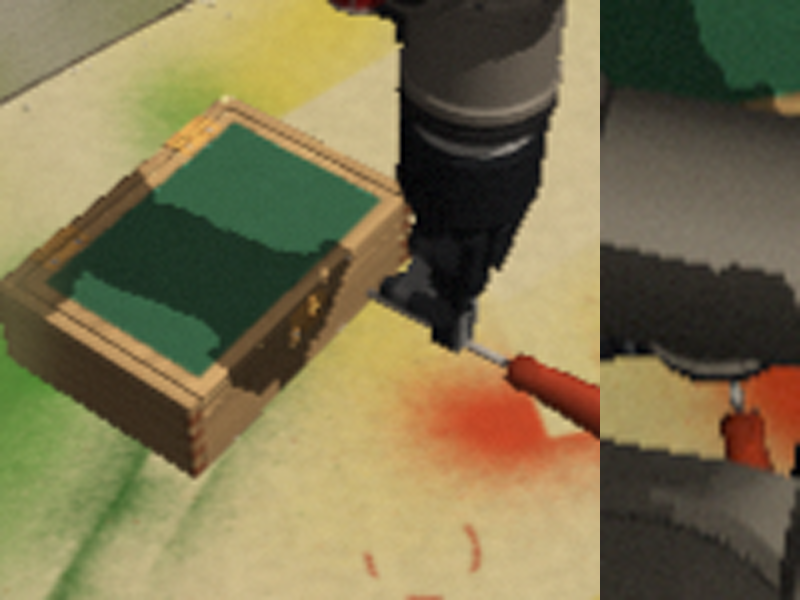

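The screwdriver is held horizontally, with its tip at about (372,295) in the scene crop (predicted (368,283)) and the notch brass at about (310,313). I'll compare the notch's projection for the same bias.

Run:
```python
from p import *
from h import *
for z in(.054,.064):
  for y in(-.018,0,.018): print(z,y,(proj("scene",np.r_[case(-.08,y),z])-[190,150])*4)
print("corners",(proj("scene",np.array([np.r_[case(x,y),.072] for x,y in((.08,.115),(.08,-.115),(-.08,-.115),(-.08,.115))]))-[190,150])*4)
print("seen", (np.array([(60,310),(400,28),(678,168),(357,492)])/6.+[180,170]-[190,150])*4)
P=r.sense()["ee_pos"]
u=np.array([np.cos(.178),np.sin(.178),0])
for dz in(.0127,.017):
  for d in(.05,.055,.06,.065): print(dz,d,(proj("scene",P-[0,0,dz]+d*u)-[190,150])*4)
w=[case(-.08-.06-.012,0),case(-.08-.06+.014,0)]
plan([(*w[0],.0717,.178),(*w[1],.0717,.178)])
```

```text
0.054 -0.018 [[329.6385 292.173 ]]
0.054 0 [[312.6481 309.2566]]
0.054 0.018 [[295.304  326.6959]]
0.064 -0.018 [[329.792  281.6073]]
0.064 0 [[312.6761 298.709 ]]
0.064 0.018 [[295.2012 316.1696]]
corners [[ -4.8739 285.221 ]
 [228.6603  90.8234]
 [416.8975 186.5775]
 [193.6025 408.5449]]
seen [[  0.     286.6667]
 [226.6667  98.6667]
 [412.     192.    ]
 [198.     408.    ]]
0.0127 0.05 [[381.5021 290.2616]]
0.0127 0.055 [[374.5999 286.4853]]
0.0127 0.06 [[367.7277 282.7253]]
0.0127 0.065 [[360.8853 278.9817]]
0.017 0.05 [[381.2564 295.0968]]
0.017 0.055 [[374.378  291.3227]]
0.017 0.06 [[367.5294 287.565 ]]
0.017 0.065 [[360.7105 283.8235]]
t 3.65 pose [ 0.467  -0.0059  0.1188] h 0.1767 F [-0.3 -0.  -1.9] w 0.0020 ff 93.8
tx 0.0576 ty 0.0001 tz 0.0941 yaw -0.0012
tx 0.1096 ty 0.0000 tz 0.0941 yaw -0.0012
```

Run:
```python
from h import *
im=cv2.imread("pics/d3.png")
h=cv2.cvtColor(im,cv2.COLOR_BGR2HSV).astype(int)
for x in(368,372,376,384,392,400,408,416,424,432,476,484,492,500):
    yc=int(285+(x-372)*.535); y0=yc-14
    sub=h[y0:y0+40:2,x]; print(x,y0,"S",sub[:,1].tolist(),"V",sub[:,2].tolist())
```

```text
368 268 S [127, 125, 127, 127, 125, 125, 127, 128, 130, 121, 103, 84, 71, 75, 96, 119, 128, 135, 140, 142] V [137, 135, 133, 131, 131, 133, 135, 135, 135, 129, 121, 109, 97, 92, 96, 114, 137, 164, 180, 192]
372 271 S [129, 129, 128, 125, 125, 127, 128, 127, 106, 81, 53, 39, 48, 78, 120, 137, 143, 142, 143, 143] V [130, 130, 132, 133, 135, 137, 135, 131, 123, 114, 97, 84, 80, 91, 128, 168, 196, 200, 202, 196]
376 273 S [127, 127, 128, 127, 125, 126, 126, 116, 102, 75, 48, 32, 50, 90, 119, 135, 138, 142, 142, 142] V [133, 133, 132, 130, 126, 123, 121, 117, 112, 95, 79, 71, 77, 94, 118, 160, 194, 209, 200, 199]
384 277 S [108, 85, 57, 8, 10, 40, 48, 43, 20, 12, 28, 36, 45, 80, 111, 131, 137, 139, 137, 136] V [90, 66, 49, 32, 26, 19, 16, 12, 13, 22, 36, 56, 73, 96, 117, 160, 195, 209, 199, 197]
392 281 S [7, 21, 7, 7, 0, 6, 7, 8, 0, 0, 24, 41, 57, 88, 112, 130, 136, 138, 136, 138] V [37, 37, 36, 39, 42, 41, 37, 33, 31, 34, 42, 56, 72, 99, 125, 167, 199, 211, 202, 199]
400 285 S [12, 12, 16, 20, 17, 14, 5, 6, 14, 7, 7, 25, 47, 82, 110, 129, 135, 136, 133, 133] V [62, 64, 64, 64, 61, 55, 4
[... 925 characters left out ...]
4, 193, 193, 195, 190, 180, 162, 145, 132, 125, 140, 175, 204, 205, 201, 201]
484 330 S [104, 109, 114, 114, 113, 116, 110, 105, 85, 56, 32, 31, 52, 81, 116, 123, 128, 135, 139, 140] V [204, 205, 205, 204, 203, 203, 201, 201, 194, 186, 168, 148, 132, 123, 141, 181, 213, 212, 205, 202]
492 335 S [109, 108, 109, 111, 112, 112, 107, 98, 71, 44, 29, 40, 64, 99, 127, 134, 138, 137, 136, 138] V [202, 201, 203, 206, 207, 207, 205, 201, 194, 186, 165, 146, 131, 132, 163, 201, 213, 203, 200, 200]
500 339 S [105, 106, 112, 117, 121, 119, 110, 96, 68, 41, 28, 39, 65, 100, 128, 134, 141, 145, 148, 148] V [201, 199, 200, 201, 201, 200, 199, 196, 187, 175, 155, 139, 125, 127, 158, 196, 210, 201, 195, 191]
```

Comparing biases, the shaft droops about 2.5 mm at the tip. I'll insert with the TCP at z ≈ 0.074.

Request:
play_rows([
  {"gripper": 0,"tx": 0.02,"ty": 0,"tz": 0.05,"yaw": 0},
  {"gripper": 0,"tx": 0.04,"ty": 0,"tz": 0.09,"yaw": 0},
  {"gripper": 0,"tx": 0.058,"ty": 0,"tz": 0.09,"yaw": 0},
  {"gripper": 0,"tx": 0.058,"ty": 0,"tz": 0.09,"yaw": 0},
  {"gripper": 0,"tx": 0.075,"ty": 0,"tz": 0.09,"yaw": 0},
  {"gripper": 0,"tx": 0.09,"ty": 0,"tz": 0.09,"yaw": 0},
  {"gripper": 0,"tx": 0.105,"ty": 0,"tz": 0.09,"yaw": 0},
  {"gripper": 0,"tx": 0.105,"ty": 0,"tz": 0.09,"yaw": 0},
  {"gripper": 0,"tx": 0.105,"ty": 0,"tz": 0.09,"yaw": 0},
])

```text
clock: 4.4
ee_pos: [0.5193, 0.0044, 0.0744]
orientation: [0.996, 0.089, 0.001, 0.0]
contact_force: [1.2, 0.2, -2.8]
grip_width: 0.0022
finger_force: 93.7
```

Request:
play_rows([
  {"gripper": 0,"tx": 0.01,"ty": 0,"tz": 0,"yaw": 0},
  {"gripper": 0,"tx": 0.016,"ty": 0,"tz": 0,"yaw": 0},
  {"gripper": 0,"tx": 0.016,"ty": 0,"tz": 0,"yaw": 0},
  {"gripper": 0,"tx": 0.016,"ty": 0,"tz": -0.004,"yaw": 0},
  {"gripper": 0,"tx": 0.016,"ty": 0,"tz": -0.008,"yaw": 0},
  {"gripper": 0,"tx": 0.016,"ty": 0,"tz": -0.012,"yaw": 0},
  {"gripper": 0,"tx": 0.016,"ty": 0,"tz": -0.012,"yaw": 0},
])

```text
clock: 4.98
ee_pos: [0.5261, 0.0058, 0.0794]
orientation: [0.996, 0.089, -0.0, -0.0]
contact_force: [5.0, -0.2, -12.2]
grip_width: 0.0022
finger_force: 92.9
```

Request:
play_rows([
  {"gripper": 0,"tx": 0,"ty": 0,"tz": -0.006,"yaw": 0},
  {"gripper": 0,"tx": 0,"ty": 0,"tz": -0.012,"yaw": 0},
  {"gripper": 0,"tx": 0,"ty": 0,"tz": -0.018,"yaw": 0},
  {"gripper": 0,"tx": 0,"ty": 0,"tz": -0.024,"yaw": 0},
  {"gripper": 0,"tx": 0,"ty": 0,"tz": -0.03,"yaw": 0},
  {"gripper": 0,"tx": 0,"ty": 0,"tz": -0.036,"yaw": 0},
  {"gripper": 0,"tx": 0,"ty": 0,"tz": -0.036,"yaw": 0},
  {"gripper": 0,"tx": 0,"ty": 0,"tz": -0.036,"yaw": 0},
  {"gripper": 0,"tx": 0,"ty": 0,"tz": -0.036,"yaw": 0},
])

```text
clock: 5.73
ee_pos: [0.5263, 0.0057, 0.098]
orientation: [0.996, 0.089, 0.0, 0.0]
contact_force: [-0.2, 0.1, -1.6]
grip_width: 0.0022
finger_force: 93.8
```

```bash
cat > shot.py <<'E'
import sys,cv2,numpy as np
from station import eyes
for n in("scene","top"): cv2.imwrite(f"pics/{sys.argv[1]}_{n}.png",eyes.grab_frame(n)["img"][:,:,::-1])
E
python3 shot.py e1
python3 - <<'E'
from p import *
from h import *
plan([])
im=cv2.imread("pics/e1_scene.png"); 
# green lid top region corners
h=cv2.cvtColor(im,cv2.COLOR_BGR2HSV); m=((h[...,0]>60)&(h[...,0]<90)&(h[...,1]>90)).astype(np.uint8); m[:, :190]=0;m[:,320:]=0;m[:170]=0;m[280:]=0
c=max(cv2.findContours(m,0,2)[0],key=cv2.contourArea); print(cv2.boundingRect(c), cv2.approxPolyDP(cv2.convexHull(c),3,True)[:,0].tolist())
H=np.r_[case(.07,0),.072]
def lid(th,s,y): # top face point
    p=case(.07-s*np.cos(th),y); return np.r_[p,.072+s*np.sin(th)]
for th in(0,.1,.15,.2,.3): print(th,np.round(np.vstack([proj("scene",lid(th,149,y) if 0 else lid(th,.149,y)) for y in(.104,-.104)]),1).tolist())
E
```

```text
t 5.83 pose [0.5263 0.0057 0.0979] h 0.1777 F [ 0.2  1.1 -1.8] w 0.0022 ff 93.8
(204, 181, 66, 55) [[265, 186], [268, 207], [239, 235], [204, 219], [247, 181]]
0 [[241.1, 248.9], [291.6, 198.8]]
0.1 [[240.5, 244.8], [291.6, 194.6]]
0.15 [[240.1, 242.6], [291.4, 192.4]]
0.2 [[239.5, 240.3], [291.1, 190.2]]
0.3 [[237.9, 235.5], [290.2, 185.5]]
```

Run:
```python
import numpy as np
f=lambda t,s=.13:np.array([.07-s*np.cos(t)-.008*np.sin(t),.072+s*np.sin(t)-.008*np.cos(t)])
f0=f(.167)
for t in np.arange(.24,1.60,.08):
    d=(f(t)-f0)/.5; print("%.2f tx %.3f tz %.3f"%(t,d[0],-d[1]))
```

```text
0.24 tx 0.003 tz -0.019
0.32 tx 0.007 tz -0.039
0.40 tx 0.013 tz -0.059
0.48 tx 0.021 tz -0.078
0.56 tx 0.030 tz -0.097
0.64 tx 0.041 tz -0.115
0.72 tx 0.053 tz -0.132
0.80 tx 0.066 tz -0.148
0.88 tx 0.081 tz -0.163
0.96 tx 0.097 tz -0.176
1.04 tx 0.114 tz -0.189
1.12 tx 0.131 tz -0.200
1.20 tx 0.150 tz -0.209
1.28 tx 0.169 tz -0.217
1.36 tx 0.189 tz -0.223
1.44 tx 0.209 tz -0.228
1.52 tx 0.230 tz -0.231
```

Request:
play_rows([
  {"gripper": 0,"tx": 0.001,"ty": 0,"tz": -0.01,"yaw": 0},
  {"gripper": 0,"tx": 0.003,"ty": 0,"tz": -0.019,"yaw": 0},
  {"gripper": 0,"tx": 0.005,"ty": 0,"tz": -0.029,"yaw": 0},
  {"gripper": 0,"tx": 0.007,"ty": 0,"tz": -0.039,"yaw": 0},
  {"gripper": 0,"tx": 0.01,"ty": 0,"tz": -0.049,"yaw": 0},
  {"gripper": 0,"tx": 0.013,"ty": 0,"tz": -0.059,"yaw": 0},
  {"gripper": 0,"tx": 0.021,"ty": 0,"tz": -0.078,"yaw": 0},
  {"gripper": 0,"tx": 0.03,"ty": 0,"tz": -0.097,"yaw": 0},
  {"gripper": 0,"tx": 0.041,"ty": 0,"tz": -0.115,"yaw": 0},
  {"gripper": 0,"tx": 0.053,"ty": 0,"tz": -0.132,"yaw": 0},
  {"gripper": 0,"tx": 0.066,"ty": 0,"tz": -0.148,"yaw": 0},
  {"gripper": 0,"tx": 0.081,"ty": 0,"tz": -0.163,"yaw": 0},
  {"gripper": 0,"tx": 0.081,"ty": 0,"tz": -0.163,"yaw": 0},
])

```text
clock: 6.92
ee_pos: [0.5681, 0.013, 0.1814]
orientation: [0.996, 0.089, 0.002, 0.0]
contact_force: [-0.2, -0.0, -1.0]
grip_width: 0.0022
finger_force: 93.8
```

```bash
python3 shot.py e2
python3 - <<'E'
from p import *
from h import *
plan([])
im=cv2.imread("pics/e2_scene.png"); h=cv2.cvtColor(im,cv2.COLOR_BGR2HSV)
def lid(th,s,y):
    return np.r_[case(.07-s*np.cos(th),y),.072+s*np.sin(th)]
for th in(.4,.6,.7,.8,.9,1.0,1.2): print(th,np.round(np.vstack([proj("scene",lid(th,.149,y)) for y in(.104,-.104)]),1).tolist())
s=cv2.resize(im[90:290,170:370],(600,600),interpolation=cv2.INTER_CUBIC);cv2.imwrite("pics/e2c.png",s)
E
```

```text
t 7.02 pose [0.5667 0.0129 0.1798] h 0.1779 F [ 0.1 -0.6 -1.7] w 0.0023 ff 93.8
0.4 [[235.8, 230.4], [288.8, 180.6]]
0.6 [[230.1, 219.7], [284.5, 170.5]]
0.7 [[226.6, 214.2], [281.7, 165.4]]
0.8 [[222.7, 208.8], [278.5, 160.4]]
0.9 [[218.4, 203.4], [274.9, 155.6]]
1.0 [[213.9, 198.2], [271.0, 150.9]]
1.2 [[204.2, 188.6], [262.4, 142.6]]
```

View pics/e2c.png

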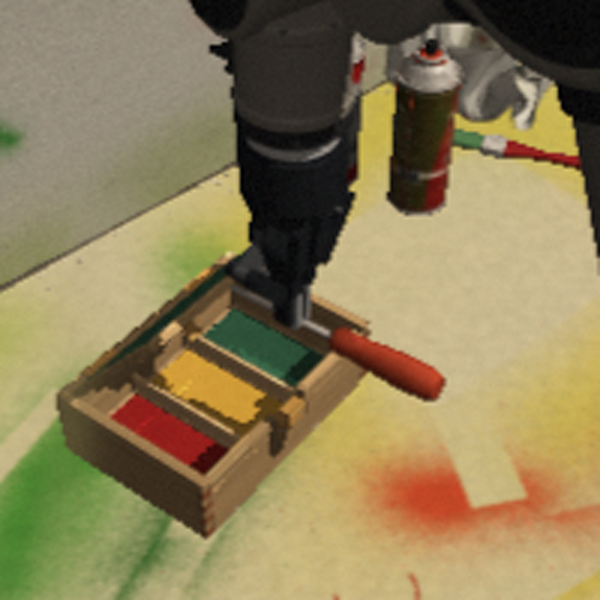

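The lid is edge-on at about 0.9 rad, with the red lining in the +y compartment, yellow in the middle and green at −y. Continuing the arc.

Request:
play_rows([
  {"gripper": 0,"tx": 0.016,"ty": 0,"tz": -0.013,"yaw": 0},
  {"gripper": 0,"tx": 0.033,"ty": 0,"tz": -0.026,"yaw": 0},
  {"gripper": 0,"tx": 0.05,"ty": 0,"tz": -0.037,"yaw": 0},
  {"gripper": 0,"tx": 0.069,"ty": 0,"tz": -0.046,"yaw": 0},
  {"gripper": 0,"tx": 0.088,"ty": 0,"tz": -0.05,"yaw": 0},
  {"gripper": 0,"tx": 0.108,"ty": 0,"tz": -0.05,"yaw": 0},
  {"gripper": 0,"tx": 0.128,"ty": 0,"tz": -0.05,"yaw": 0},
  {"gripper": 0,"tx": 0.148,"ty": 0,"tz": -0.05,"yaw": 0},
  {"gripper": 0,"tx": 0.16,"ty": 0,"tz": -0.05,"yaw": 0},
  {"gripper": 0,"tx": 0.166,"ty": 0,"tz": -0.05,"yaw": 0},
  {"gripper": 0,"tx": 0.166,"ty": 0,"tz": -0.05,"yaw": 0},
  {"gripper": 0,"tx": 0.166,"ty": 0,"tz": -0.05,"yaw": 0},
  {"gripper": 0,"tx": 0.166,"ty": 0,"tz": -0.05,"yaw": 0},
])

```text
clock: 8.1
ee_pos: [0.6476, 0.0276, 0.2043]
orientation: [0.996, 0.089, 0.0, 0.0]
contact_force: [-0.3, 0.4, -1.2]
grip_width: 0.0023
finger_force: 93.8
```

```bash
python3 shot.py e3
python3 - <<'E'
from p import *
from h import *
plan([(.505,-.292,.18,.355),(.505,-.292,.0215,.355)])
def lid(th,s,y):
    return np.r_[case(.07-s*np.cos(th),y),.072+s*np.sin(th)]
for th in(1.2,1.3,1.4,1.5,1.6): print(th,np.round(np.vstack([proj(n,lid(th,.149,y)) for n in("scene","top") for y in(.104,-.104)]),1).tolist())
im=cv2.imread("pics/e3_scene.png"); d=np.abs(im.astype(int)-cv2.imread("pics/scene0.png")).sum(2)
for y in range(120,200,6): print(y,[int(v) for v in d[y,185:235:3]])
E
```

```text
t 8.20 pose [0.6476 0.0276 0.2044] h 0.1777 F [ 0.7  0.1 -1.1] w 0.0019 ff 93.8
tx -0.3937 ty 0.5786 tz 0.0488 yaw -0.1693
tx -0.3937 ty 0.5786 tz 0.3658 yaw -0.1693
1.2 [[204.2, 188.6], [262.4, 142.6], [212.4, 173.1], [303.2, 156.7]]
1.3 [[199.2, 184.4], [257.9, 138.9], [211.1, 166.5], [302.1, 150.2]]
1.4 [[194.1, 180.6], [253.2, 135.7], [209.9, 160.0], [300.9, 143.7]]
1.5 [[189.2, 177.2], [248.6, 133.0], [208.8, 153.6], [299.7, 137.4]]
1.6 [[184.3, 174.4], [243.9, 130.8], [207.8, 147.3], [298.4, 131.2]]
120 [50, 51, 49, 41, 49, 49, 59, 48, 48, 58, 57, 341, 333, 343, 312, 321, 324]
126 [48, 57, 56, 46, 47, 50, 50, 57, 44, 49, 38, 49, 310, 318, 325, 310, 318]
132 [54, 56, 54, 50, 42, 60, 47, 49, 43, 47, 46, 53, 310, 290, 321, 293, 294]
138 [46, 51, 58, 49, 47, 48, 51, 46, 49, 46, 54, 49, 51, 283, 282, 281, 256]
144 [47, 57, 41, 46, 47, 50, 51, 46, 49, 44, 53, 42, 35, 233, 237, 237, 254]
150 [48, 51, 44, 50, 45, 42, 45, 35, 36, 50, 41, 42, 45, 151, 248, 254, 234]
156 [55, 45, 48, 49, 42, 51, 37, 42, 39, 45, 286, 230, 257, 182, 159, 417, 415]
162 [42, 50, 54, 40, 43, 46, 46, 88, 136, 165, 168, 329, 360, 410, 373, 367, 343]
168 [39, 44, 49, 42, 17, 101, 101, 310, 323, 319, 317, 230, 311, 276, 136, 112, 309]
174 [50, 30, 29, 228, 277, 279, 278, 283, 307, 315, 324, 298, 243, 63, 50, 50, 118]
180 [56, 277, 288, 274, 275, 281, 293, 325, 317, 316, 305, 296, 282, 89, 74, 81, 51]
186 [53, 38, 273, 260, 261, 293, 130, 127, 132, 122, 196, 328, 314, 135, 65, 30, 73]
192 [54, 49, 259, 263, 260, 270, 133, 131, 165, 163, 162, 180, 128, 104, 127, 105, 139]
198 [56, 54, 234, 245, 249, 213, 171, 159, 172, 171, 137, 65, 30, 110, 191, 218, 217]
```

The lid stands at about 1.5 to 1.58 rad: its corner shows at scene (188,180). Next I'll retract and lay the screwdriver back where it was.

Request:
play_rows([
  {"gripper": 0,"tx": -0.05,"ty": 0,"tz": 0,"yaw": 0},
  {"gripper": 0,"tx": -0.12,"ty": 0.01,"tz": 0,"yaw": 0},
  {"gripper": 0,"tx": -0.19,"ty": 0.05,"tz": 0,"yaw": -0.02},
  {"gripper": 0,"tx": -0.25,"ty": 0.12,"tz": 0.01,"yaw": -0.05},
  {"gripper": 0,"tx": -0.29,"ty": 0.19,"tz": 0.02,"yaw": -0.08},
  {"gripper": 0,"tx": -0.32,"ty": 0.26,"tz": 0.03,"yaw": -0.1},
  {"gripper": 0,"tx": -0.34,"ty": 0.33,"tz": 0.05,"yaw": -0.12},
  {"gripper": 0,"tx": -0.36,"ty": 0.4,"tz": 0.07,"yaw": -0.14},
  {"gripper": 0,"tx": -0.38,"ty": 0.47,"tz": 0.12,"yaw": -0.16},
  {"gripper": 0,"tx": -0.394,"ty": 0.54,"tz": 0.18,"yaw": -0.169},
  {"gripper": 0,"tx": -0.394,"ty": 0.575,"tz": 0.24,"yaw": -0.169},
  {"gripper": 0,"tx": -0.394,"ty": 0.579,"tz": 0.3,"yaw": -0.169},
  {"gripper": 0,"tx": -0.394,"ty": 0.579,"tz": 0.345,"yaw": -0.169},
  {"gripper": 0,"tx": -0.394,"ty": 0.579,"tz": 0.355,"yaw": -0.169},
  {"gripper": 0,"tx": -0.394,"ty": 0.579,"tz": 0.362,"yaw": -0.169},
  {"gripper": 0,"tx": -0.394,"ty": 0.579,"tz": 0.364,"yaw": -0.169},
  {"gripper": 0,"tx": -0.394,"ty": 0.579,"tz": 0.364,"yaw": -0.169},
])

```text
clock: 9.62
ee_pos: [0.506, -0.2924, 0.0238]
orientation: [0.984, 0.177, 0.001, 0.001]
contact_force: [0.1, 0.7, -2.0]
grip_width: 0.0023
finger_force: 93.8
```

Request:
play_rows([
  {"gripper": 0,"tx": 0,"ty": 0,"tz": 0.003,"yaw": 0},
  {"gripper": 0,"tx": 0,"ty": 0,"tz": 0.003,"yaw": 0},
  {"gripper": 20,"tx": 0,"ty": 0,"tz": 0.003,"yaw": 0},
  {"gripper": 40,"tx": 0,"ty": 0,"tz": 0.003,"yaw": 0},
  {"gripper": 40,"tx": 0,"ty": 0,"tz": 0.003,"yaw": 0},
  {"gripper": 40,"tx": 0,"ty": 0,"tz": -0.03,"yaw": 0},
  {"gripper": 40,"tx": 0,"ty": 0,"tz": -0.1,"yaw": 0},
  {"gripper": 40,"tx": 0,"ty": 0,"tz": -0.18,"yaw": 0},
  {"gripper": 40,"tx": 0,"ty": 0,"tz": -0.25,"yaw": 0},
])

```text
clock: 10.37
ee_pos: [0.505, -0.2921, 0.1492]
orientation: [0.984, 0.176, 0.0, 0.0]
contact_force: [2.1, -0.3, 0.8]
grip_width: 0.0401
finger_force: 0.0
```

Run:
```python
from p import *
plan([(.40,0.0,.2,1.05),(.44,.3276,.15,1.749)])
plan([(.44,.3276,.12,1.749),(.44,.3276,.021,1.749)],base=(.40,0,.2,1.05))
```

```text
t 10.37 pose [ 0.505  -0.2921  0.1492] h 0.3547 F [ 2.1 -0.3  0.8] w 0.0401 ff 0.0
tx 0.0060 ty -0.6208 tz -0.1015 yaw -0.6640
tx 0.3085 ty -1.2074 tz -0.0015 yaw -1.3314
t 10.37 pose [ 0.505  -0.2921  0.1492] h 1.0500 F [ 2.1 -0.3  0.8] w 0.0401 ff 0.0
tx 0.6081 ty -0.2566 tz 0.1600 yaw -0.6675
tx 0.6081 ty -0.2566 tz 0.3580 yaw -0.6675
```

Request:
play_rows([
  {"gripper": 40,"tx": 0.006,"ty": -0.62,"tz": -0.1,"yaw": -0.664},
  {"gripper": 40,"tx": 0.006,"ty": -0.62,"tz": -0.1,"yaw": -0.664},
  {"gripper": 40,"tx": 0.006,"ty": -0.62,"tz": -0.1,"yaw": -0.664},
  {"gripper": 40,"tx": 0.006,"ty": -0.62,"tz": -0.1,"yaw": -0.664},
  {"gripper": 40,"tx": 0.006,"ty": -0.62,"tz": -0.1,"yaw": -0.664},
  {"gripper": 40,"tx": 0.006,"ty": -0.62,"tz": -0.1,"yaw": -0.664},
  {"gripper": 40,"tx": 0.006,"ty": -0.62,"tz": -0.1,"yaw": -0.664},
  {"gripper": 40,"tx": 0.006,"ty": -0.62,"tz": -0.1,"yaw": -0.664},
  {"gripper": 40,"tx": 0.006,"ty": -0.62,"tz": -0.1,"yaw": -0.664},
  {"gripper": 40,"tx": 0.006,"ty": -0.62,"tz": -0.1,"yaw": -0.664},
  {"gripper": 40,"tx": 0.006,"ty": -0.62,"tz": -0.1,"yaw": -0.664},
])

```text
clock: 11.28
ee_pos: [0.4006, -0.0007, 0.1975]
orientation: [0.865, 0.501, 0.0, 0.0]
contact_force: [-0.8, -0.4, -0.1]
grip_width: 0.0401
finger_force: 0.0
```

Request:
play_rows([
  {"gripper": 40,"tx": 0.608,"ty": -0.256,"tz": 0.15,"yaw": -0.667},
  {"gripper": 40,"tx": 0.608,"ty": -0.256,"tz": 0.15,"yaw": -0.667},
  {"gripper": 40,"tx": 0.608,"ty": -0.256,"tz": 0.15,"yaw": -0.667},
  {"gripper": 40,"tx": 0.608,"ty": -0.256,"tz": 0.15,"yaw": -0.667},
  {"gripper": 40,"tx": 0.608,"ty": -0.256,"tz": 0.15,"yaw": -0.667},
  {"gripper": 40,"tx": 0.608,"ty": -0.256,"tz": 0.15,"yaw": -0.667},
  {"gripper": 40,"tx": 0.608,"ty": -0.256,"tz": 0.15,"yaw": -0.667},
  {"gripper": 40,"tx": 0.608,"ty": -0.256,"tz": 0.15,"yaw": -0.667},
  {"gripper": 40,"tx": 0.608,"ty": -0.256,"tz": 0.15,"yaw": -0.667},
  {"gripper": 40,"tx": 0.608,"ty": -0.256,"tz": 0.15,"yaw": -0.667},
  {"gripper": 40,"tx": 0.608,"ty": -0.256,"tz": 0.15,"yaw": -0.667},
  {"gripper": 40,"tx": 0.608,"ty": -0.256,"tz": 0.15,"yaw": -0.667},
])

```text
clock: 12.28
ee_pos: [0.441, 0.3253, 0.1222]
orientation: [0.642, 0.766, -0.0, 0.0]
contact_force: [1.4, -0.3, 0.2]
grip_width: 0.0405
finger_force: 0.0
```

```bash
python3 shot.py f1
python3 - <<'E'
from p import *
from h import *
plan([(.44,.3276,.021,1.749)])
print(r.sense()["joint_pos"])
s=cv2.resize(cv2.imread("pics/f1_scene.png")[270:390,140:260],(400,400),interpolation=cv2.INTER_CUBIC)
t=cv2.resize(cv2.imread("pics/f1_top.png")[120:300,110:430][:, :],(800,450))[:, :]
l=cv2.resize(cv2.imread("pics/f1_scene.png")[120:270,170:420],(400,240))
o=np.zeros((600,800,3),np.uint8);o[:400,:400]=s;o[:240,400:]=l
o[250:490,400:]=cv2.resize(cv2.imread("pics/f1_top.png")[120:300,110:410],(400,240))
cv2.imwrite("pics/f1c.png",o)
E
```

```text
t 12.38 pose [0.441  0.3254 0.1227] h 1.7463 F [0.6 0.1 0.5] w 0.0400 ff 0.0
tx 0.0046 ty -0.0013 tz 0.2033 yaw -0.0026
[ 0.496   0.5137  1.6293 -0.0003  0.9984  0.3207]
```

View pics/f1c.png

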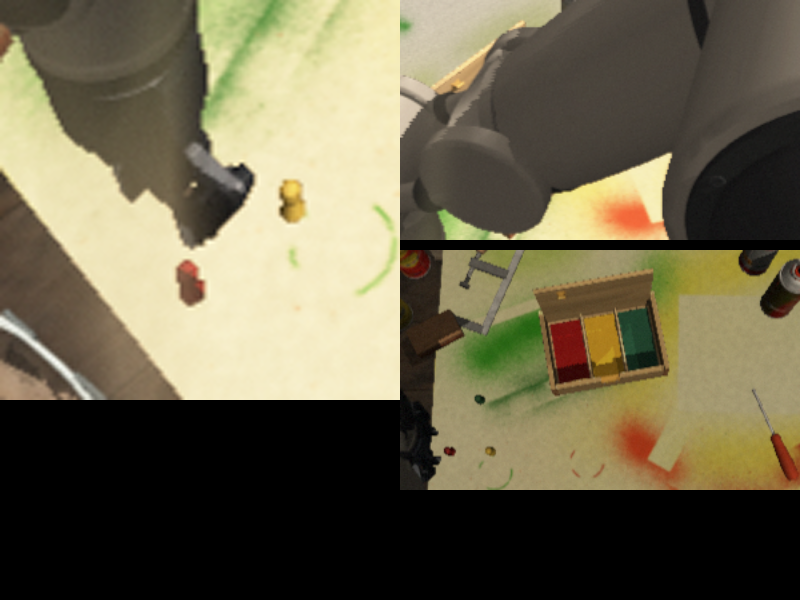

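The lid stands open, the screwdriver lies at the right, and all three pawns stand, with the gripper over the red one. This was my last allowed picture, so from here I go by numbers.

Request:
play_rows([
  {"gripper": 40,"tx": 0.005,"ty": -0.001,"tz": 0.08,"yaw": -0.003},
  {"gripper": 40,"tx": 0.005,"ty": -0.001,"tz": 0.15,"yaw": -0.003},
  {"gripper": 40,"tx": 0.005,"ty": -0.001,"tz": 0.19,"yaw": -0.003},
  {"gripper": 40,"tx": 0.005,"ty": -0.001,"tz": 0.203,"yaw": -0.003},
  {"gripper": 40,"tx": 0.005,"ty": -0.001,"tz": 0.203,"yaw": -0.003},
  {"gripper": 30,"tx": 0.005,"ty": -0.001,"tz": 0.203,"yaw": -0.003},
  {"gripper": 22,"tx": 0.005,"ty": -0.001,"tz": 0.203,"yaw": -0.003},
  {"gripper": 16,"tx": 0.005,"ty": -0.001,"tz": 0.203,"yaw": -0.003},
  {"gripper": 8,"tx": 0.005,"ty": -0.001,"tz": 0.203,"yaw": -0.003},
  {"gripper": 8,"tx": 0.005,"ty": -0.001,"tz": 0.203,"yaw": -0.003},
  {"gripper": 8,"tx": 0.005,"ty": -0.001,"tz": 0.203,"yaw": -0.003},
], force=30)

```text
clock: 13.3
ee_pos: [0.4404, 0.3298, 0.0224]
orientation: [0.64, 0.768, 0.001, 0.001]
contact_force: [-1.1, -0.6, 7.9]
grip_width: 0.0131
finger_force: 29.1
```

Run:
```python
from p import *
w=case(-.02,.071)
plan([(.49,.25,.2,1.749),(*w,.16,1.749),(*w,.0385,1.749)])
```

```text
t 13.30 pose [0.4404 0.3298 0.0224] h 1.7519 F [-1.1 -0.6  7.9] w 0.0131 ff 29.1
tx -0.1748 ty 0.0688 tz -0.3552 yaw 0.0028
tx -0.5292 ty 0.2535 tz -0.2752 yaw 0.0028
tx -0.5292 ty 0.2535 tz -0.0322 yaw 0.0028
```

Request:
play_rows([
  {"gripper": 8,"tx": 0,"ty": 0,"tz": -0.06,"yaw": 0.003},
  {"gripper": 8,"tx": 0,"ty": 0,"tz": -0.14,"yaw": 0.003},
  {"gripper": 8,"tx": 0,"ty": 0,"tz": -0.22,"yaw": 0.003},
  {"gripper": 8,"tx": -0.02,"ty": 0.01,"tz": -0.28,"yaw": 0.003},
  {"gripper": 8,"tx": -0.08,"ty": 0.035,"tz": -0.3,"yaw": 0.003},
  {"gripper": 8,"tx": -0.14,"ty": 0.065,"tz": -0.3,"yaw": 0.003},
  {"gripper": 8,"tx": -0.2,"ty": 0.095,"tz": -0.3,"yaw": 0.003},
  {"gripper": 8,"tx": -0.26,"ty": 0.125,"tz": -0.3,"yaw": 0.003},
  {"gripper": 8,"tx": -0.32,"ty": 0.155,"tz": -0.3,"yaw": 0.003},
  {"gripper": 8,"tx": -0.38,"ty": 0.185,"tz": -0.3,"yaw": 0.003},
  {"gripper": 8,"tx": -0.44,"ty": 0.215,"tz": -0.3,"yaw": 0.003},
  {"gripper": 8,"tx": -0.5,"ty": 0.24,"tz": -0.3,"yaw": 0.003},
  {"gripper": 8,"tx": -0.529,"ty": 0.253,"tz": -0.28,"yaw": 0.003},
  {"gripper": 8,"tx": -0.529,"ty": 0.253,"tz": -0.22,"yaw": 0.003},
  {"gripper": 8,"tx": -0.529,"ty": 0.253,"tz": -0.22,"yaw": 0.003},
])

```text
clock: 14.55
ee_pos: [0.6089, 0.0909, 0.1258]
orientation: [0.642, 0.766, -0.003, -0.003]
contact_force: [-1.7, 0.3, -1.2]
grip_width: 0.0126
finger_force: 28.9
```

Run:
```python
from p import *
w=case(-.02,.071)
plan([(*w,.039,1.749)])
```

```text
t 14.55 pose [0.6089 0.0909 0.1258] h 1.7466 F [-1.7  0.3 -1.2] w 0.0126 ff 28.9
tx 0.0015 ty 0.0080 tz 0.1736 yaw -0.0023
```

Request:
play_rows([
  {"gripper": 8,"tx": 0,"ty": 0,"tz": 0,"yaw": 0},
  {"gripper": 8,"tx": 0,"ty": 0,"tz": 0,"yaw": 0},
  {"gripper": 8,"tx": 0,"ty": 0,"tz": 0.06,"yaw": 0},
  {"gripper": 8,"tx": 0,"ty": 0,"tz": 0.12,"yaw": 0},
  {"gripper": 8,"tx": 0,"ty": 0,"tz": 0.15,"yaw": 0},
  {"gripper": 8,"tx": 0,"ty": 0,"tz": 0.16,"yaw": 0},
  {"gripper": 8,"tx": 0,"ty": 0,"tz": 0.16,"yaw": 0},
  {"gripper": 8,"tx": 0,"ty": 0,"tz": 0.16,"yaw": 0},
])

```text
clock: 15.22
ee_pos: [0.6125, 0.0925, 0.0526]
orientation: [0.641, 0.767, 0.001, 0.001]
contact_force: [-0.2, -0.3, 0.4]
grip_width: 0.0127
finger_force: 28.9
```

Run:
```python
from p import *
w=case(-.02,.071)
plan([(*w,.039,1.749)])
```

```text
t 15.22 pose [0.6125 0.0925 0.0526] h 1.7493 F [-0.2 -0.3  0.4] w 0.0127 ff 28.9
tx -0.0004 ty 0.0004 tz 0.0271 yaw 0.0003
```

Good. Lower, release to a modest opening, and lift.

Request:
play_rows([
  {"gripper": 8,"tx": 0,"ty": 0,"tz": 0.014,"yaw": 0},
  {"gripper": 8,"tx": 0,"ty": 0,"tz": 0.024,"yaw": 0},
  {"gripper": 8,"tx": 0,"ty": 0,"tz": 0.028,"yaw": 0},
  {"gripper": 8,"tx": 0,"ty": 0,"tz": 0.028,"yaw": 0},
  {"gripper": 8,"tx": 0,"ty": 0,"tz": 0.028,"yaw": 0},
])

```text
clock: 15.63
ee_pos: [0.6122, 0.092, 0.0384]
orientation: [0.642, 0.767, 0.001, 0.001]
contact_force: [-2.0, 0.5, 7.8]
grip_width: 0.0129
finger_force: 29.9
```

Request:
play_rows([
  {"gripper": 16,"tx": 0,"ty": 0,"tz": 0,"yaw": 0},
  {"gripper": 24,"tx": 0,"ty": 0,"tz": 0,"yaw": 0},
  {"gripper": 34,"tx": 0,"ty": 0,"tz": 0,"yaw": 0},
  {"gripper": 40,"tx": 0,"ty": 0,"tz": 0,"yaw": 0},
  {"gripper": 40,"tx": 0,"ty": 0,"tz": 0,"yaw": 0},
  {"gripper": 40,"tx": 0,"ty": 0,"tz": -0.02,"yaw": 0},
  {"gripper": 40,"tx": 0,"ty": 0,"tz": -0.06,"yaw": 0},
  {"gripper": 40,"tx": 0,"ty": 0,"tz": -0.12,"yaw": 0},
  {"gripper": 40,"tx": 0,"ty": 0,"tz": -0.2,"yaw": 0},
  {"gripper": 20,"tx": -0.02,"ty": 0.02,"tz": -0.28,"yaw": 0},
  {"gripper": 0,"tx": -0.04,"ty": 0.06,"tz": -0.36,"yaw": 0},
  {"gripper": 0,"tx": -0.04,"ty": 0.1,"tz": -0.42,"yaw": 0},
  {"gripper": 0,"tx": -0.04,"ty": 0.1,"tz": -0.42,"yaw": 0},
])

```text
clock: 16.72
ee_pos: [0.67, 0.0808, 0.2569]
orientation: [0.642, 0.767, 0.006, 0.007]
contact_force: [0.3, -0.6, 1.0]
grip_width: -0.0002
finger_force: 0.0
```

Run:
```python
from p import *
b=case(.112,.03)
plan([(.67,.0805,.29,1.749),(*b,.29,1.749),(*b,.207,1.749)])
print(b)
from h import at_z; print("bench far edge",at_z("top",(260,102),0))
print("arc rel to",)
s=.125
f=lambda t:np.array([.07-s*np.cos(t)+.0145,.072+s*np.sin(t)+.017])
for t in [1.55,1.5]+list(np.arange(1.4,-.01,-.1)):
    d=(f(t)-[.112,.207])/.5; print("%.2f ty %.3f tz %.3f"%(t,d[0],-d[1]))
```

```text
t 16.72 pose [0.67   0.0808 0.2569] h 1.7478 F [ 0.3 -0.6  1. ] w -0.0002 ff 0.0
tx -0.0006 ty -0.0000 tz -0.0661 yaw -0.0012
tx -0.0388 ty 0.1555 tz -0.0661 yaw -0.0012
tx -0.0388 ty 0.1555 tz 0.0999 yaw -0.0012
[0.74991853 0.07535688]
bench far edge [0.9197 0.034  0.    ]
arc rel to
1.55 ty -0.060 tz -0.014
1.50 ty -0.073 tz -0.013
1.40 ty -0.097 tz -0.010
1.30 ty -0.122 tz -0.005
1.20 ty -0.146 tz 0.003
1.10 ty -0.168 tz 0.013
1.00 ty -0.190 tz 0.026
0.90 ty -0.210 tz 0.040
0.80 ty -0.229 tz 0.057
0.70 ty -0.246 tz 0.075
0.60 ty -0.261 tz 0.095
0.50 ty -0.274 tz 0.116
0.40 ty -0.285 tz 0.139
0.30 ty -0.294 tz 0.162
0.20 ty -0.300 tz 0.186
0.10 ty -0.304 tz 0.211
-0.00 ty -0.305 tz 0.236
```

Request:
play_rows([
  {"gripper": 0,"tx": 0,"ty": 0,"tz": -0.04,"yaw": 0},
  {"gripper": 0,"tx": 0,"ty": 0,"tz": -0.08,"yaw": 0},
  {"gripper": 0,"tx": 0,"ty": 0,"tz": -0.08,"yaw": 0},
  {"gripper": 0,"tx": -0.01,"ty": 0.04,"tz": -0.08,"yaw": 0},
  {"gripper": 0,"tx": -0.02,"ty": 0.08,"tz": -0.08,"yaw": 0},
  {"gripper": 0,"tx": -0.03,"ty": 0.12,"tz": -0.08,"yaw": 0},
  {"gripper": 0,"tx": -0.039,"ty": 0.156,"tz": -0.08,"yaw": 0},
  {"gripper": 0,"tx": -0.039,"ty": 0.156,"tz": -0.08,"yaw": 0},
  {"gripper": 0,"tx": -0.039,"ty": 0.156,"tz": -0.08,"yaw": 0},
  {"gripper": 0,"tx": -0.039,"ty": 0.156,"tz": -0.08,"yaw": 0},
])

```text
clock: 17.55
ee_pos: [0.7438, 0.0758, 0.2863]
orientation: [0.642, 0.767, -0.0, -0.0]
contact_force: [-0.3, -0.8, 0.0]
grip_width: 0.0003
finger_force: 0.0
```

```bash
python3 shot.py g1
python3 - <<'E'
from p import *
from h import *
b=case(.112,.03)
plan([(*b,.207,1.749)])
# pawn: compare top & scene views before/after around the expected foot/head pixels
w=case(-.02,.071)
for n in("scene","top"):
    A=cv2.imread(f"pics/f1_{n}.png").astype(int);B=cv2.imread(f"pics/g1_{n}.png").astype(int)
    f=proj(n,np.r_[w,.016])[0];h=proj(n,np.r_[w,.045])[0];print(n,"foot",f,"head",h)
    x,y=np.round((f+h)/2).astype(int); 
    print("R"); print(B[y-12:y+13:1,x-9:x+10,2]);
E
```

```text
t 17.65 pose [0.7437 0.0759 0.2875] h 1.7488 F [-0.1 -0.8  0.2] w -0.0001 ff 0.0
tx -0.0033 ty 0.0120 tz 0.1609 yaw -0.0002
scene foot [232.5539 243.2901] head [231.8   235.976]
R
[[139 140 140 132 108  88  72  71  72  72  73  78  85 142 195 197 196 201
  201]
 [142 141 142 142 149 135  79  82  77  78  72  70  74  78  93 154 198 199
  204]
 [140 140 142 143 143 141 136 116  92  90  75  71  71  71  77  78 112 171
  199]
 [137 139 141 141 139 140 140 140 122  89  86  69  75  69  72  69  81  84
  140]
 [136 139 139 139 141 143 141 141 142 150 135  71  73  73  73  70  71  73
   79]
 [135 139 138 139 142 141 142 136 137 135 137 122  80  76  80  74  73  69
   69]
 [137 136 139 142 140 140 140 123  90  90  93 124 143 132 105  81  70  73
   72]
 [139 141 137 141 140 143 130  98  85 108 125 129 132 140 136 108  77  81
   75]
 [141 142 142 141 140 142 120  84  94 119 132 124 101 116 142 143 137 112
   76]
 [131 131 128 133 141 142 119  65  76 108 123 118 110 126 142 142 142 139
  110]
 [ 62  60  58  96 131 136 125  82  59  79  95 101 111 135 140 139 132 109
   59]
 [ 98  70  62  58  59  95 134
[... 2487 characters left out ...]
 104 103  98  97  94  93  91  85  85  79  78
   66]
 [114 108 106 111 104 109 108 102 102 100 101  98  96  89  88  81  78  76
   73]
 [115 110 108 111 109 109 106 106 100  98  98  97  93  90  89  85  79  78
   73]
 [117 113 113 107 108 109 106  99 101  98  99  96  94  91  90  85  79  77
   67]
 [113 111 108 112 102 106 103 101 104  97  98  97  92  91  85  82  77  75
   68]
 [110 114 107 109 108 103 103 102  99 100  99  94  92  91  86  82  81  77
   71]
 [115 110 111 108 107 106 108 102 101  96  96  93  91  89  85  83  81  75
   68]
 [112 111 110 108 108 104 104 102 100 101  97  98  92  90  87  84  80  75
   68]
 [114 111 111 110 104 107 109 101 101  97  96  96  91  90  86  84  80  74
   67]]
```

The scene pixels show the pawn as a vertical head-over-foot shape, so it stands upright. Now behind the lid: go down and start the arc.

Request:
play_rows([
  {"gripper": 0,"tx": 0,"ty": 0.012,"tz": 0,"yaw": 0},
  {"gripper": 0,"tx": 0,"ty": 0.012,"tz": 0.05,"yaw": 0},
  {"gripper": 0,"tx": 0,"ty": 0.012,"tz": 0.1,"yaw": 0},
  {"gripper": 0,"tx": 0,"ty": 0.012,"tz": 0.14,"yaw": 0},
  {"gripper": 0,"tx": 0,"ty": 0.012,"tz": 0.161,"yaw": 0},
  {"gripper": 0,"tx": 0,"ty": 0.012,"tz": 0.161,"yaw": 0},
  {"gripper": 0,"tx": 0,"ty": 0.012,"tz": 0.161,"yaw": 0},
  {"gripper": 0,"tx": 0,"ty": 0.012,"tz": 0.161,"yaw": 0},
])

```text
clock: 18.32
ee_pos: [0.751, 0.0768, 0.2087]
orientation: [0.642, 0.767, 0.001, 0.001]
contact_force: [0.2, -0.1, 1.0]
grip_width: 0.0001
finger_force: 0.0
```

Request:
play_rows([
  {"gripper": 0,"tx": 0,"ty": -0.03,"tz": 0,"yaw": 0},
  {"gripper": 0,"tx": 0,"ty": -0.06,"tz": -0.005,"yaw": 0},
  {"gripper": 0,"tx": 0,"ty": -0.08,"tz": -0.01,"yaw": 0},
  {"gripper": 0,"tx": 0,"ty": -0.1,"tz": -0.009,"yaw": 0},
  {"gripper": 0,"tx": 0,"ty": -0.124,"tz": -0.004,"yaw": 0},
  {"gripper": 0,"tx": 0,"ty": -0.148,"tz": 0.003,"yaw": 0},
  {"gripper": 0,"tx": 0,"ty": -0.17,"tz": 0.013,"yaw": 0},
  {"gripper": 0,"tx": 0,"ty": -0.192,"tz": 0.026,"yaw": 0},
  {"gripper": 0,"tx": 0,"ty": -0.212,"tz": 0.04,"yaw": 0},
  {"gripper": 0,"tx": 0,"ty": -0.231,"tz": 0.057,"yaw": 0},
  {"gripper": 0,"tx": 0,"ty": -0.248,"tz": 0.075,"yaw": 0},
  {"gripper": 0,"tx": 0,"ty": -0.263,"tz": 0.095,"yaw": 0},
  {"gripper": 0,"tx": 0,"ty": -0.276,"tz": 0.116,"yaw": 0},
  {"gripper": 0,"tx": 0,"ty": -0.287,"tz": 0.139,"yaw": 0},
  {"gripper": 0,"tx": 0,"ty": -0.287,"tz": 0.139,"yaw": 0},
])

```text
clock: 19.57
ee_pos: [0.6084, 0.0512, 0.1367]
orientation: [0.642, 0.767, -0.0, -0.0]
contact_force: [0.5, -0.1, -0.0]
grip_width: -0.0
finger_force: 0.0
```

```bash
python3 shot.py g2
python3 - <<'E'
from p import *
from h import *
plan([])
a=cv2.imread("pics/scene0.png").astype(int);g=cv2.imread("pics/g2_scene.png").astype(int)
h=cv2.cvtColor(g.astype(np.uint8),cv2.COLOR_BGR2HSV)
print(''.join(''), [ (x,[int(h[y,x,0]) for y in range(200,262,5)],[int(h[y,x,2]) for y in range(200,262,5)]) for x in(215,225,232,240)])
def lid(th,s,y): return np.r_[case(.07-s*np.cos(th),y),.072+s*np.sin(th)]
for th in(.3,.4,.5,1.5):print(th,proj("scene",lid(th,.149,.104)))
E
```

```text
t 19.67 pose [0.6101 0.0513 0.1383] h 1.7484 F [ 0.2 -0.1  0.5] w 0.0001 ff 0.0
 [(215, [17, 19, 68, 68, 69, 16, 1, 15, 16, 18, 14, 34, 37], [186, 71, 45, 73, 72, 145, 61, 66, 61, 58, 55, 162, 151]), (225, [69, 68, 69, 69, 71, 19, 4, 0, 8, 17, 17, 17, 23], [74, 69, 45, 71, 72, 99, 107, 146, 95, 73, 61, 58, 66]), (232, [69, 68, 71, 69, 68, 66, 17, 2, 2, 14, 16, 17, 14], [71, 70, 48, 71, 55, 74, 80, 117, 49, 151, 59, 58, 61]), (240, [40, 15, 69, 71, 67, 17, 17, 12, 1, 9, 18, 15, 15], [35, 38, 41, 53, 55, 168, 182, 89, 64, 73, 162, 120, 133])]
0.3 [[237.8715 235.4671]]
0.4 [[235.7726 230.3921]]
0.5 [[233.178  225.1162]]
1.5 [[189.1565 177.2348]]
```

Request:
play_rows([
  {"gripper": 0,"tx": 0,"ty": -0.005,"tz": 0.012,"yaw": 0},
  {"gripper": 0,"tx": 0,"ty": -0.009,"tz": 0.023,"yaw": 0},
  {"gripper": 0,"tx": 0,"ty": -0.012,"tz": 0.035,"yaw": 0},
  {"gripper": 0,"tx": 0,"ty": -0.015,"tz": 0.047,"yaw": 0},
  {"gripper": 0,"tx": 0,"ty": -0.017,"tz": 0.06,"yaw": 0},
  {"gripper": 0,"tx": 0,"ty": -0.019,"tz": 0.072,"yaw": 0},
  {"gripper": 0,"tx": 0,"ty": -0.02,"tz": 0.085,"yaw": 0},
  {"gripper": 0,"tx": 0,"ty": -0.02,"tz": 0.092,"yaw": 0},
  {"gripper": 0,"tx": 0,"ty": -0.02,"tz": 0.097,"yaw": 0},
  {"gripper": 0,"tx": 0,"ty": -0.02,"tz": 0.097,"yaw": 0},
])

```text
clock: 20.5
ee_pos: [0.599, 0.0496, 0.0889]
orientation: [0.642, 0.767, -0.0, -0.0]
contact_force: [-3.0, -0.2, 9.2]
grip_width: 0.0002
finger_force: 4.5
```

Request:
play_rows([
  {"gripper": 0,"tx": 0,"ty": 0,"tz": 0.003,"yaw": 0},
  {"gripper": 0,"tx": 0,"ty": 0,"tz": 0.006,"yaw": 0},
  {"gripper": 0,"tx": 0,"ty": 0,"tz": 0.008,"yaw": 0},
  {"gripper": 0,"tx": 0,"ty": 0,"tz": 0.008,"yaw": 0},
  {"gripper": 0,"tx": 0,"ty": 0,"tz": 0.008,"yaw": 0},
])

```text
clock: 20.92
ee_pos: [0.5991, 0.0496, 0.0884]
orientation: [0.641, 0.767, 0.0, 0.001]
contact_force: [-12.7, 0.4, 33.1]
grip_width: -0.0004
finger_force: 16.4
```

Solid at 33 N with the tip at z ≈ 0.0714, so the lid is seated. I'll lift away and compare the views with the start.

Request:
play_rows([
  {"gripper": 0,"tx": 0,"ty": 0,"tz": -0.02,"yaw": 0},
  {"gripper": 0,"tx": 0,"ty": 0,"tz": -0.1,"yaw": 0},
  {"gripper": 0,"tx": 0,"ty": -0.06,"tz": -0.18,"yaw": 0},
  {"gripper": 0,"tx": -0.08,"ty": -0.14,"tz": -0.24,"yaw": 0},
  {"gripper": 0,"tx": -0.16,"ty": -0.22,"tz": -0.26,"yaw": 0},
  {"gripper": 0,"tx": -0.24,"ty": -0.3,"tz": -0.26,"yaw": 0},
  {"gripper": 0,"tx": -0.32,"ty": -0.34,"tz": -0.26,"yaw": 0},
  {"gripper": 0,"tx": -0.4,"ty": -0.38,"tz": -0.26,"yaw": 0},
  {"gripper": 0,"tx": -0.48,"ty": -0.4,"tz": -0.26,"yaw": 0},
  {"gripper": 0,"tx": -0.48,"ty": -0.4,"tz": -0.26,"yaw": 0},
  {"gripper": 0,"tx": -0.48,"ty": -0.4,"tz": -0.26,"yaw": 0},
])

```text
clock: 21.83
ee_pos: [0.4435, -0.2261, 0.2142]
orientation: [0.643, 0.766, -0.001, 0.0]
contact_force: [1.4, 0.5, -0.3]
grip_width: -0.0004
finger_force: 0.0
```

```bash
python3 shot.py k
python3 - <<'E'
from p import *
from h import *
plan([])
for n,box in(("scene",(180,160,310,290)),("top",(205,140,320,235)),("scene",(325,180,410,225)),("top",(360,215,420,300)),("scene",(180,295,240,340)),("top",(140,225,190,280))):
    x0,y0,x1,y1=box; A=cv2.imread(f"pics/{n}0.png");B=cv2.imread(f"pics/k_{n}.png")
    d=np.abs(A.astype(int)-B)[y0:y1,x0:x1].sum(2); print(n,box,"mean %.1f frac>120 %.3f"%(d.mean(),(d>120).mean()))
for f in("scene0","k_scene","top0","k_top"):
    h=cv2.cvtColor(cv2.imread(f"pics/{f}.png"),cv2.COLOR_BGR2HSV).astype(int)
    m=((h[...,0]>55)&(h[...,0]<92)&(h[...,1]>90)).astype(np.uint8); q=np.zeros_like(m)
    x0,y0,x1,y1=(190,170,305,270) if "scene" in f else (215,155,312,225); q[y0:y1,x0:x1]=m[y0:y1,x0:x1]
    c=max(cv2.findContours(q,0,2)[0],key=cv2.contourArea); print(f,cv2.boundingRect(c),cv2.contourArea(c))
E
```

```text
t 21.93 pose [ 0.444  -0.2248  0.2139] h 1.7439 F [0.  0.5 0.5] w -0.0003 ff 0.0
scene (180, 160, 310, 290) mean 43.5 frac>120 0.082
top (205, 140, 320, 235) mean 58.7 frac>120 0.123
scene (325, 180, 410, 225) mean 42.4 frac>120 0.095
top (360, 215, 420, 300) mean 138.4 frac>120 0.460
scene (180, 295, 240, 340) mean 24.9 frac>120 0.014
top (140, 225, 190, 280) mean 36.2 frac>120 0.026
scene0 (204, 181, 80, 62) 2386.5
k_scene (208, 181, 76, 62) 2362.5
top0 (223, 161, 80, 57) 3213.0
k_top (223, 160, 80, 58) 3213.5
```

The lid's outline matches the shut start in both views. The other pawns are unchanged, and the screwdriver was last seen lying on the bench. Handing in.

```bash
python3 -c "
from station import workorder; print(workorder.close_job())"
```

```text
the job is handed in; nothing more can be done
None
```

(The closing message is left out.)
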